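# Plug in a sample holder and hold it up at the reader's window

### The arm

A 6-joint arm with a two-finger parallel gripper is mounted at the origin on the work surface. World frame = base frame: x ahead of the robot, y to its left, z up, the work surface at z = 0. Lengths are in m, angles in rad, forces in N, time in s.
With the tool pointing down it reaches from about 0.275 to 0.75 m from the base axis. Payload 10.2 kg.
Tool frame: the origin (TCP) lies midway between the tips of the shut fingers; the grasp point (between the pads) lies ctrl.tcp_to_grasp behind it (ctrl.tcp_to_grasp is the distance from the TCP to the grasp point, in m); z points along the fingers, y is the direction in which the jaws open and shut (so a half turn about z gives the same grasp; the last joint's range is limited). The gripper opens to 85 mm and grips with 20 to 120 N. Pads are 22 mm wide; open, the fingers measure 114 mm over their backs; the gripper's body (76 mm by 85 mm) begins 54 mm behind the grasp point. The pads swing forward as they close: fully open they stand 13 mm farther back than shut.
Start: joints at [1.121, 0.313, 1.498, -0, 1.331, -0.223], TCP at [0.118, 0.512, 0.231] pointing down, gripper open.
Joint ranges: [-2.94, 2.94], [-0.97, 2.17], [0.19, 2.56], [-1.23, 4.37], [0.02, 3.11], [-2.88, 2.88]. Speed limits (rad/s): [2.39, 2.39, 3.01, 3.14, 3.14, 3.14].

### API

Orientations are given as a rotation vector (axis times angle).
In Python, from bench import ctrl, viewer, look_for, tip_of gives the robot as it stands. The module is installed in compiled form; this text tells all that it offers.
- The arm moves only by the shell command python3 -m crank 'ROWS' [OPENING] [FORCE]. ROWS is JSON, a list of rows, each an object of numbers: "tx", "ty", "tz": the shift along the world's x, y, z in units of 3 cm (1.0 is 3 cm); "wx", "wy", "wz": the turn, a rotation vector about the world's x, y, z in units of 4 degrees (1.0 is 4 degrees). A call has 1 to 5 rows; each row shifts and turns the pose as measured when the row begins; what a row does not reach is not made up. A row lasts 1/10 s, in which the tool goes at most 50 mm and 8.59 degrees, less where a joint would pass 70% of its speed; a pose out of reach is approached as far as the arm can. A call with a number of a shift or a turn outside -1 to 1 is refused whole. A call with a gripper value outside its range is refused whole. OPENING is the opening, from 0 (shut) to 1 (fully open), set as the call begins (- or left out, the last holds). The fingers move at their own pace and stop on an object; FORCE is the grip in N (left out, the last holds). Time passes only in rows, so rows that do not move let the fingers close. It gives the time, the measured TCP pose, the force and the opening at its end, in the units of the state.
- ctrl.get_obs(): the state, without advancing time (a new reading comes with each control period).
- viewer.camera(name): name is "scene" or "top" or "wrist"; returns a dict with "color" (480x640x3 uint8, red, green, blue), "fx", "fy", "cx", "cy" (pixels), "k1" (the pictures are not rectified: a ray, as slopes to the right and down, at radius r is drawn at 1 + k1 r^2 times it, then the intrinsics apply), "extrinsics" (4x4, takes a point from world to camera coordinates). Camera axes: x right, y down, z forward; pixel columns grow to the right and rows downward; lengths in m; the calibration is good to about 2 mm. A picture is of the moment at which its call begins. There is no depth.
- ctrl.finish_job(): hands the job in, once; it reports no verdict.
Trained networks look in the newest picture that a camera, given by its name, has taken for a name from the list of things; names that differ only in an ending like _2 or _b are one class to them, and where a whole thing is asked for, a point or a joint stands for the part that bears it (a point fixed in the world has none). Each returns a list of dicts, best first, with "confidence" (0 to 1); they miss things now and then, are a little off and sometimes report something else, mostly with a low value. They report only what shows in the picture. A call takes as long as a camera call.
- look_for(camera, query): "position" ([column, row] in pixels, amid what is visible of it).
- tip_of(camera, query): "position" ([column, row] in pixels: a listed point, or the origin of a listed thing).
The state is a dict: "t": time; "q": joint angles; "qd": joint speeds; "effort": joint torques, N m; "tool_pos": TCP position; "tcp_rot": TCP orientation; "contact_force": force on the tool from outside, world axes, zero at the start; "wrist_torque": the same for the moment, N m; "opening": finger opening in m.
Only numpy, scipy, OpenCV 4.12 (cv2) and the standard library are available. Lean on these libraries where they do the work, as an engineer would, in place of code of your own. Each camera call takes 0.05 s, during which the arm holds its last target.

### The job

Plug the square sample holder into the square well on the reader's lift stage until its shoulder sits fully home on the rim, and let go of it while the cam lever is still at rest. Then swing the cam lever up by its crossways handle until the lever stands straight up and the stage is at its highest, and finish while still holding the handle there against the return spring. Leave everything else on the bench standing where it is.

Things in the scene. Friction and masses are not known exactly. Their poses are not given: they have to be found in the camera images.
- holder: The sample holder to plug in: bare aluminium, loose, standing upright on the bench, about 0.2 kg. Body 36 x 36 mm square and 45 mm high with a round glass window (16 mm) in each of its four sides; below it a 28 x 28 mm square shank, 25 mm long, whose lowest 3 mm are 24 x 24 mm. 70 mm high in all. Origin: centre of the underside of the shank; z up, x and y along the square's sides. It fits the well in any of the four quarter turns.
- reader: The reader, fixed to the bench: a grey base 260 mm long (x from -110 to +150 mm), 110 mm wide, 12 mm thick. Origin: underside of the base, straight below the centre of the well; z up. Its +x end carries the cream measuring head (50 x 70 mm, top 155 mm above the bench, near face 95 mm from the well's centre). The cam shaft runs level along the reader's y, 50 mm above the bench, straight below the well.
- well (a point): Centre of the mouth of the square well in the top of the lift stage (aluminium block 56 x 56 x 36 mm), 107 mm above the bench with the stage down; axes as the reader's, the well's sides lie along x and y. The well is 30 x 30 mm (1 mm of play each side of the shank), 27 mm deep, with a 2 mm chamfer at the mouth. It rises with the stage. Fully home, the holder's shoulder rests on the rim and the holder's origin lies 25 mm below this point.
- stage (a joint): Height of the lift stage in m: 0 down, 0.0132 at the cam's highest point. Driven by the lever only: it climbs up to lever angle 1.396 rad and sinks again beyond.
- lever (a joint): Angle of the cam lever in rad about the level shaft (along the reader's y, 50 mm above the bench, below the well): 0 at rest, when the lever points to the reader's -x and 10 degrees above level; growing as it swings up; 1.396 straight up, the highest lift; end stop beyond at 2.1. A return spring and weight bring it back to 0 when let go: 2 to 5 N at the handle.
- handle: Round black handle on the lever's end, level, along the reader's y, 120 mm from the shaft, turning freely on its own axis: 20 mm diameter, round ends, 75 mm long, from 75 to 150 mm out from the well's centre on the reader's -y side. Origin: its middle, on its axis, 71 mm above the bench at rest, 170 mm when up. The flat lever arm lies 55 to 65 mm out. Grip or push this handle.
- round_holder: Bystander: round aluminium holder, body 42 mm diameter, 70 mm high, does not fit the well. Origin under its centre.
- oblong_holder: Bystander: oblong aluminium holder, body 36 x 60 mm, 70 mm high, does not fit the well. Origin under its centre.
- amber_a: Bystander: amber glass bottle, 64 mm diameter, 150 mm high. Origin under its centre.
- white_jar: Bystander: white plastic jar, 60 mm diameter, 85 mm high. Origin under its centre.
- beaker: Bystander: glass beaker, 66 mm diameter, 85 mm high. Origin under its centre.
- spatula: Bystander: slim steel laboratory spatula lying flat, 184 mm long, 16 mm wide, 5 mm thick. Origin under its middle.

How it is judged:
By the outcome, as a careful person would: the job done as asked, in the order asked, and still so for the second after the job is handed in, while the arm keeps its last pose, push and grip.
It also fails if it takes over 61 s, if anything falls off the work surface, if the arm or the gripper's body presses on something with over 40 N, if the wrist force passes 120 N, or if a joint passes its speed limit or range.

## Working session

There is one attempt and no reset: what is moved stays moved. The work goes in short steps, Python scripts to look and compute and a shell command to move; the robot and the scene stay as the last step left them, time stands still between calls to the robot, and variables do not carry over. Pictures are saved under pics/ and viewed, and the job is handed in when it is done.

```bash
mkdir -p pics; cat > h.py <<'E'
import numpy as np, cv2
from bench import ctrl, viewer, look_for, tip_of
from scipy.spatial.transform import Rotation as R
def snap(n,f):
    c=viewer.camera(n); cv2.imwrite('pics/'+f,c['color'][:,:,::-1]); return c
def ray(c,p):
    d=np.array([(p[0]-c['cx'])/c['fx'],(p[1]-c['cy'])/c['fy']])
    u=d.copy()
    for _ in range(20): u=d/(1+c['k1']*(u@u))
    E=np.array(c['extrinsics']); Rm=E[:3,:3]; o=-Rm.T@E[:3,3]
    v=Rm.T@np.array([u[0],u[1],1]); return o,v/np.linalg.norm(v)
def onz(c,p,z):
    o,v=ray(c,p); return o+v*(z-o[2])/v[2]
def proj(c,P):
    P=np.atleast_2d(P); E=np.array(c['extrinsics']); q=P@E[:3,:3].T+E[:3,3]
    u=q[:,:2]/q[:,2:]; r=(u**2).sum(1,keepdims=True); u=u*(1+c['k1']*r)
    return u*[c['fx'],c['fy']]+[c['cx'],c['cy']]
def tri(rs):
    A=np.zeros((3,3));b=np.zeros(3)
    for o,v in rs:
        M=np.eye(3)-np.outer(v,v);A+=M;b+=M@o
    return np.linalg.solve(A,b)
E
python3 - <<'E'
from h import *
np.set_printoptions(precision=4,suppress=True)
cs={n:snap(n,n+'0.png') for n in('scene','top','wrist')}
print(ctrl.tcp_to_grasp, ctrl.get_obs())
for n,c in cs.items():
    E=np.array(c['extrinsics']);print(n,c['fx'],c['k1'],-E[:3,:3].T@E[:3,3])
for q in ['holder','reader','well','handle','round_holder','oblong_holder','amber_a','white_jar','beaker','spatula']:
    z={'well':.107,'handle':.071}.get(q,0)
    for n in cs:
        t=tip_of(n,q)[:2]
        print(q,n,[(np.round(d['position']),round(d['confidence'],2),onz(cs[n],d['position'],z)[:2]) for d in t])
E
```

```text
0.0187 {'t': 0.15, 'q': array([ 1.1206,  0.3134,  1.4982, -0.    ,  1.331 , -0.2234]), 'qd': array([-0.0012, -0.001 , -0.0008, -0.0013, -0.0009, -0.0005]), 'effort': array([  0.0013, -41.237 , -25.9802,  -0.0002,   0.0032,  -0.    ]), 'tool_pos': array([0.118 , 0.5114, 0.2308]), 'tcp_rot': array([-0.3554, -3.1211,  0.0016]), 'contact_force': array([ 0.1919,  0.8215, -0.1212]), 'wrist_torque': array([ 0.0163, -0.015 , -0.0537]), 'opening': 0.08536139379288066}
scene 501.9752628198135 -0.06806502895769365 [ 1.1266 -0.2372  0.7162]
top 517.5951885384235 -0.05874901190162931 [ 0.4592 -0.024   1.1488]
wrist 353.25441326985907 0.012523857822854118 [0.0431 0.5289 0.3739]
holder scene [(array([467., 220.]), 0.74, array([0.5073, 0.306 ])), (array([122., 345.]), 0.46, array([ 0.5845, -0.4003]))]
holder top [(array([231., 274.]), 0.66, array([0.4752, 0.1817])), (array([174., 264.]), 0.56, array([0.4977, 0.3077]))]
holder wrist []
reader scene [(array([283., 296.]), 0.59, array([ 0.5728, -0.1136]))]
reader top [(array([367., 229.]), 0.98, array([ 0.5724, -0.1217]))]
reader wrist []
well scene [(
[... 712 characters left out ...]
]
oblong_holder wrist []
amber_a scene [(array([504., 262.]), 0.78, array([0.6341, 0.3123]))]
amber_a top [(array([172., 204.]), 0.63, array([0.6326, 0.3136])), (array([490., 224.]), 0.2, array([ 0.5819, -0.4001]))]
amber_a wrist []
white_jar scene [(array([122., 348.]), 0.73, array([ 0.5904, -0.3999]))]
white_jar top [(array([490., 226.]), 0.85, array([ 0.5769, -0.3986]))]
white_jar wrist []
beaker scene [(array([324., 222.]), 0.77, array([0.4147, 0.0219]))]
beaker top [(array([309., 299.]), 0.82, array([0.418, 0.009]))]
beaker wrist []
spatula scene [(array([116., 272.]), 0.66, array([ 0.4135, -0.3992]))]
spatula top [(array([491., 296.]), 0.84, array([ 0.4187, -0.3969]))]
spatula wrist []
```

View pics/scene0.png

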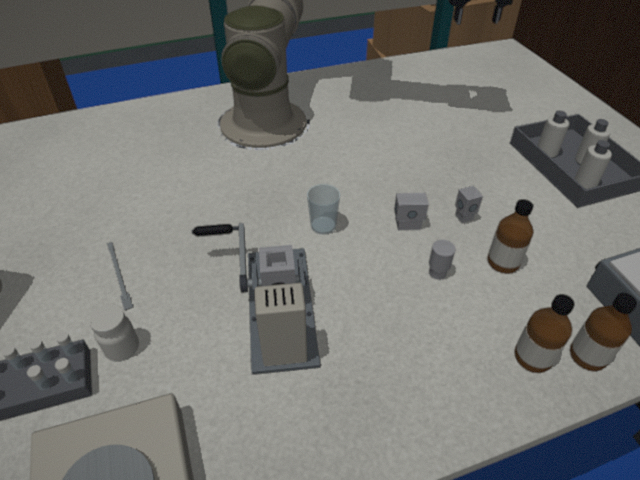

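View pics/top0.png

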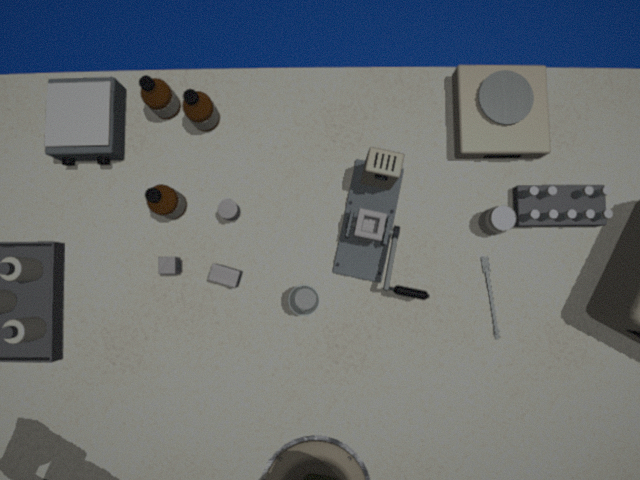

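The scene camera shows the square holder at about (467,205) and the reader's well at (275,257), with the handle at (214,229). The top camera shows the holder at (169,266), the well at (372,225) and the handle at (411,292). Next I'll zoom in for the yaws.

```bash
python3 - <<'E'
import cv2
t=cv2.imread('pics/top0.png')
a=cv2.resize(t[140:310,320:440],None,fx=5,fy=5,interpolation=cv2.INTER_CUBIC)[:, :600]
a=cv2.resize(t[190:310,320:440],None,fx=5,fy=5,interpolation=cv2.INTER_CUBIC)
cv2.imwrite('pics/r.png',a)
cv2.imwrite('pics/ho.png',cv2.resize(t[240:300,150:250],None,fx=8,fy=8,interpolation=cv2.INTER_CUBIC))
E
```

```text
(no output)
```

View pics/r.png

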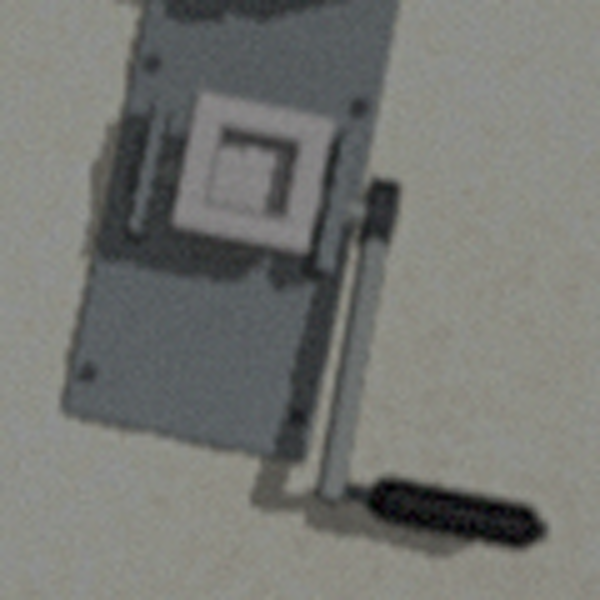

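View pics/ho.png

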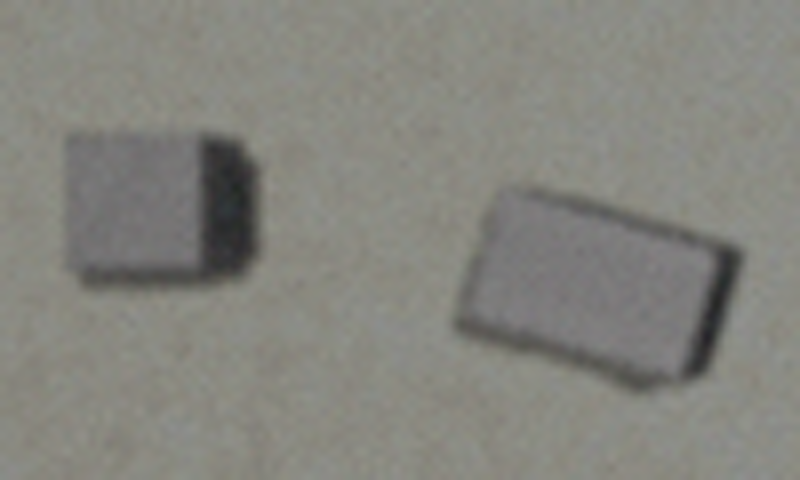

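```bash
python3 - <<'E'
from h import *
np.set_printoptions(precision=4,suppress=True)
c=viewer.camera('top')
def sq(pts,z):
    P=np.array([onz(c,p,z)[:2] for p in pts]);print(P.mean(0),[(np.degrees(np.arctan2(*(P[(i+1)%4]-P[i])[::-1])).round(1),np.linalg.norm(P[(i+1)%4]-P[i]).round(4)) for i in range(4)])
# subpixel: resize centre conv: src=(dst+.5)/s-.5
f=lambda L,s,o:[((x+.5)/s-.5+o[0],(y+.5)/s-.5+o[1]) for x,y in L]
sq(f([(203,92),(335,120),(307,254),(175,222)],5,(320,190)),.107)
sq(f([(66,133),(203,133),(203,272),(66,272)],8,(150,240)),.07)
print([onz(c,p,.081)[:2] for p in f([(368,497),(545,530)],5,(320,190))])
print([onz(c,p,.0)[:2] for p in f([(62,410),(300,462)],5,(320,190))])
E
```

```text
[ 0.5718 -0.1205] [(np.float64(-102.6), np.float64(0.0548)), (np.float64(167.1), np.float64(0.0558)), (np.float64(75.7), np.float64(0.0549)), (np.float64(-13.0), np.float64(0.0542))]
[0.4946 0.3047] [(np.float64(-90.6), np.float64(0.0362)), (np.float64(-179.5), np.float64(0.0363)), (np.float64(89.5), np.float64(0.0362)), (np.float64(0.6), np.float64(0.0364))]
[array([ 0.4396, -0.1672]), array([ 0.4251, -0.2402])]
[array([ 0.4782, -0.0429]), array([ 0.4539, -0.1482])]
```

```bash
python3 -m crank '[{"tx":0.95,"ty":-0.5,"wz":0.8},{"tx":0.95,"ty":-0.5,"wz":0.8},{"tx":0.95,"ty":-0.5,"wz":0.8},{"tx":0.95,"ty":-0.5,"wz":0.8},{"tx":0.95,"ty":-0.5}]' 1 40; python3 -m crank '[{"tx":0.95,"ty":-0.5},{"tx":0.95,"ty":-0.5},{"tx":0.95,"ty":-0.5},{"tx":0.95,"ty":-0.5},{}]'
python3 - <<'E'
from h import *
o=ctrl.get_obs();print(o['tool_pos'],R.from_rotvec(o['tcp_rot']).as_matrix().round(4))
print((np.array([.495,.305,.2])-o['tool_pos'])/.03)
c=snap('wrist','w1.png'); print([ (t['position'],t['confidence']) for t in tip_of('wrist','holder')])
E
```

```text
[0.11807361 0.51157315 0.23131419] [[-9.744e-01  2.248e-01  0.000e+00]
 [ 2.248e-01  9.744e-01  1.000e-04]
 [-0.000e+00  1.000e-04 -1.000e+00]]
[12.56421288 -6.88577159 -1.04380634]
[]$[0]: bad value
$[0]: bad value
```

```bash
python3 -m crank '[{"tx":0.95,"ty":-0.5,"tz":0,"wx":0,"wy":0,"wz":0.8},{"tx":0.95,"ty":-0.5,"tz":0,"wx":0,"wy":0,"wz":0.8},{"tx":0.95,"ty":-0.5,"tz":0,"wx":0,"wy":0,"wz":0.8},{"tx":0.95,"ty":-0.5,"tz":0,"wx":0,"wy":0,"wz":0.8},{"tx":0.95,"ty":-0.5,"tz":0,"wx":0,"wy":0,"wz":0}]' 1 40
```

```text
t: 2.3
tool_pos: [0.2621, 0.435, 0.2314]
tcp_rot: [0.02, -3.141, -0.001]
contact_force: [-0.2, 1.0, -0.1]
opening: 0.085
```

```bash
python3 -m crank '[{"tx":1,"ty":-0.54,"tz":0,"wx":0,"wy":0,"wz":0},{"tx":1,"ty":-0.54,"tz":0,"wx":0,"wy":0,"wz":0},{"tx":1,"ty":-0.54,"tz":0,"wx":0,"wy":0,"wz":0},{"tx":1,"ty":-0.54,"tz":0,"wx":0,"wy":0,"wz":0},{"tx":1,"ty":-0.54,"tz":0,"wx":0,"wy":0,"wz":0}]'
python3 -m crank '[{"tx":1,"ty":-0.54,"tz":0,"wx":0,"wy":0,"wz":0},{"tx":0.9,"ty":-0.54,"tz":0,"wx":0,"wy":0,"wz":0},{"tx":0.2,"ty":-0.3,"tz":0,"wx":0,"wy":0,"wz":0},{"tx":0,"ty":0,"tz":0,"wx":0,"wy":0,"wz":0}]'
python3 - <<'E'
from h import *
o=ctrl.get_obs();print(o['t'],o['tool_pos'],R.from_rotvec(o['tcp_rot']).as_matrix().round(4))
print((np.array([.495,.305,.2])-o['tool_pos'])/.03)
c=snap('wrist','w1.png'); print([ (t['position'],t['confidence'],onz(c,t['position'],0)) for t in tip_of('wrist','holder')])
E
```

```text
t: 2.8
tool_pos: [0.4178, 0.3499, 0.2319]
tcp_rot: [-0.021, 3.141, 0.003]
contact_force: [-0.1, 0.0, -0.3]
opening: 0.0854
t: 3.2
tool_pos: [0.4858, 0.3042, 0.2311]
tcp_rot: [-0.014, 3.141, 0.002]
contact_force: [-1.0, 0.4, -0.8]
opening: 0.0853
3.2 [0.48584997 0.30419572 0.23114584] [[-1.0e+00 -8.7e-03  1.0e-04]
 [-8.7e-03  1.0e+00  1.2e-03]
 [-1.0e-04  1.2e-03 -1.0e+00]]
[ 0.30500105  0.02680933 -1.03819469]
[([320.3, 209.6], 0.97, array([0.49467697, 0.30432418, 0.        ]))]
```

View pics/w1.png

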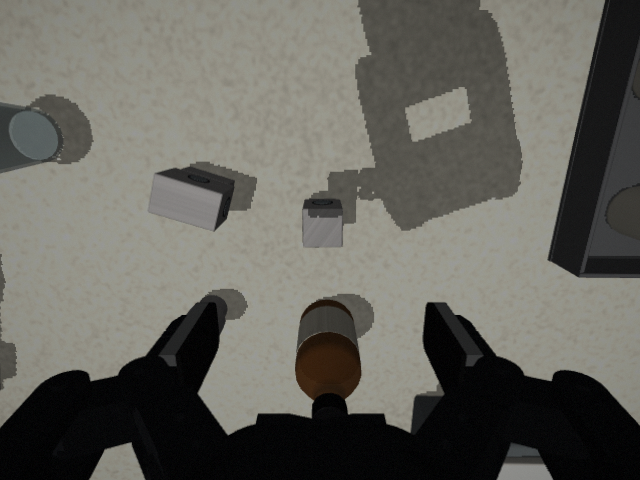

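The wrist view shows the holder square to the jaws at (322,228), well clear of its neighbours. I'll descend on it now.

```bash
python3 -m crank '[{"tx":0.3,"ty":0.01,"tz":-0.8,"wx":0,"wy":0,"wz":0},{"tx":0,"ty":0,"tz":-1,"wx":0,"wy":0,"wz":0},{"tx":0,"ty":0,"tz":-1,"wx":0,"wy":0,"wz":0},{"tx":0,"ty":0,"tz":-1,"wx":0,"wy":0,"wz":0},{"tx":0,"ty":0,"tz":0,"wx":0,"wy":0,"wz":0}]'
python3 - <<'E'
from h import *
o=ctrl.get_obs();print(o['t'],o['tool_pos'],o['tcp_rot'])
print((np.array([.4947,.3043,.028])-o['tool_pos'])/.03)
c=snap('wrist','w2.png'); print([ (t['position'],t['confidence'],onz(c,t['position'],0)) for t in tip_of('wrist','holder')])
E
```

```text
t: 3.8
tool_pos: [0.4886, 0.3111, 0.1164]
tcp_rot: [-0.029, 3.138, 0.006]
contact_force: [-0.6, -0.7, -0.2]
opening: 0.0853
3.8 [0.48861692 0.31107769 0.11641341] [-0.0287019   3.13783161  0.00643541]
[ 0.20276944 -0.22592299 -2.94711372]
[([307.3, 242.7], 0.78, array([0.4979149 , 0.30156171, 0.        ]))]
```

View pics/w2.png

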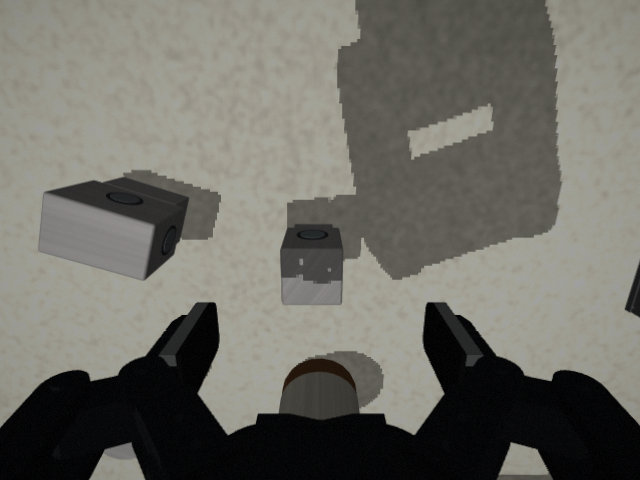

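```bash
python3 -m crank '[{"tx":0.23,"ty":-0.24,"tz":-0.1,"wx":0,"wy":0,"wz":-0.26},{"tx":0,"ty":0,"tz":-0.5,"wx":0,"wy":0,"wz":0},{"tx":0,"ty":0,"tz":0,"wx":0,"wy":0,"wz":0}]'
python3 - <<'E'
from h import *
o=ctrl.get_obs();print(o['t'],o['tool_pos'],o['tcp_rot'])
print((np.array([.4952,.304,.028])-o['tool_pos'])/.03)
c=snap('wrist','w3.png'); print([ (t['position'],t['confidence'],onz(c,t['position'],0)) for t in tip_of('wrist','holder')])
E
```

```text
t: 4.2
tool_pos: [0.5005, 0.3051, 0.1077]
tcp_rot: [0.002, 3.122, 0.015]
contact_force: [0.3, 0.4, -0.2]
opening: 0.0855
4.2 [0.50049901 0.30511319 0.10768125] [1.94148089e-03 3.12233663e+00 1.48198711e-02]
[-0.17663376 -0.03710621 -2.65604179]
[([318.7, 227.3], 0.83, array([0.49640473, 0.30487979, 0.        ])), ([326.8, 379.5], 0.73, array([6.32996505e-01, 3.11507739e-01, 2.77555756e-17]))]
```

View pics/w3.png

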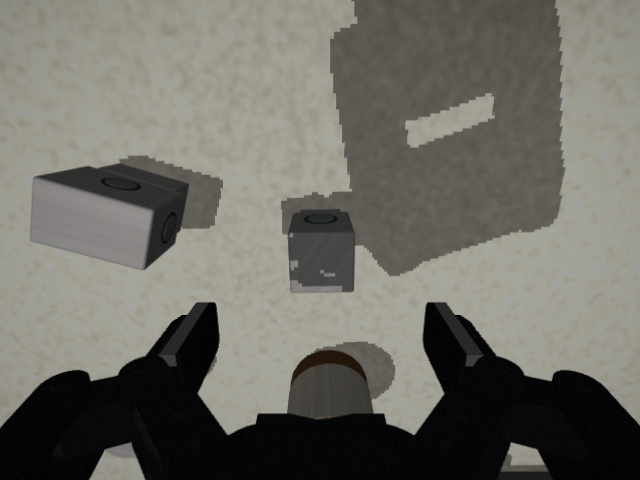

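```bash
cat >> h.py <<'E'
def need(x,y,z,psi):
    o=ctrl.get_obs();p=np.array(o['tool_pos']);M=R.from_rotvec(o['tcp_rot'])
    a=np.radians(psi);yy=np.array([np.cos(a),np.sin(a),0]);zz=np.array([0,0,-1.]);xx=np.cross(yy,zz)
    if M.as_matrix()[:,1]@yy<0: yy=-yy;xx=-xx
    T=R.from_matrix(np.c_[xx,yy,zz]); w=(T*M.inv()).as_rotvec()
    np.set_printoptions(precision=3,suppress=True)
    print('t',round(o['t'],2),'p',p,'open',round(o['opening'],4),'F',o['contact_force'],'qd',np.abs(o['qd']).max().round(3))
    print('need t',(np.array([x,y,z])-p)/.03,'w',np.degrees(w)/4)
E
python3 -m crank '[{"tx":0,"ty":0,"tz":0,"wx":0,"wy":0,"wz":0}]'
python3 -c "
from h import *
need(.4952,.304,.028,90)"
```

```text
t: 4.4
tool_pos: [0.5018, 0.3055, 0.1104]
tcp_rot: [0.002, 3.118, 0.017]
contact_force: [0.7, -0.4, -0.0]
opening: 0.0854
t 4.4 p [0.502 0.306 0.11 ] open 0.0854 F [ 0.651 -0.415 -0.03 ] qd 0.018
need t [-0.22  -0.052 -2.747] w [-0.158  0.337  0.018]
```

```bash
python3 -m crank '[{"tx":-0.22,"ty":-0.05,"tz":-0.3,"wx":-0.16,"wy":0.34,"wz":0},{"tx":0,"ty":0,"tz":-0.3,"wx":0,"wy":0,"wz":0},{"tx":0,"ty":0,"tz":-0.1,"wx":0,"wy":0,"wz":0}]'
python3 -c "
from h import *
need(.4952,.304,.028,90)"
```

```text
t: 4.7
tool_pos: [0.4953, 0.3041, 0.0895]
tcp_rot: [0.002, 3.141, -0.0]
contact_force: [0.7, -0.3, 0.7]
opening: 0.0853
t 4.7 p [0.495 0.304 0.09 ] open 0.0853 F [ 0.66  -0.341  0.663] qd 0.05
need t [-0.002 -0.003 -2.051] w [0.003 0.004 0.021]
```

Well aligned now, so I'll descend with small rows.

```bash
python3 -m crank '[{"tx":0,"ty":0,"tz":-0.4,"wx":0,"wy":0,"wz":0},{"tx":0,"ty":0,"tz":-0.4,"wx":0,"wy":0,"wz":0},{"tx":0,"ty":0,"tz":-0.3,"wx":0,"wy":0,"wz":0}]'
python3 -c "
from h import *
need(.4952,.304,.028,90)"
```

```text
t: 5.0
tool_pos: [0.4952, 0.3041, 0.0539]
tcp_rot: [0.002, 3.141, -0.0]
contact_force: [0.8, -0.9, 0.8]
opening: 0.0856
t 5.0 p [0.495 0.304 0.054] open 0.0856 F [ 0.823 -0.937  0.764] qd 0.197
need t [-0.    -0.005 -0.862] w [0.002 0.006 0.02 ]
```

```bash
python3 -m crank '[{"tx":0,"ty":0,"tz":-0.4,"wx":0,"wy":0,"wz":0},{"tx":0,"ty":0,"tz":-0.35,"wx":0,"wy":0,"wz":0},{"tx":0,"ty":0,"tz":-0.06,"wx":0,"wy":0,"wz":0},{"tx":0,"ty":0,"tz":0,"wx":0,"wy":0,"wz":0}]'
python3 -c "
from h import *
need(.4952,.304,.028,90)
snap('wrist','w4.png')"
```

```text
t: 5.4
tool_pos: [0.4942, 0.3037, 0.025]
tcp_rot: [-0.002, -3.138, 0.002]
contact_force: [0.9, 0.2, 1.3]
opening: 0.0853
t 5.4 p [0.494 0.304 0.025] open 0.0853 F [0.888 0.179 1.295] qd 0.008
need t [0.032 0.01  0.101] w [ 0.021 -0.044  0.021]
```

View pics/w4.png

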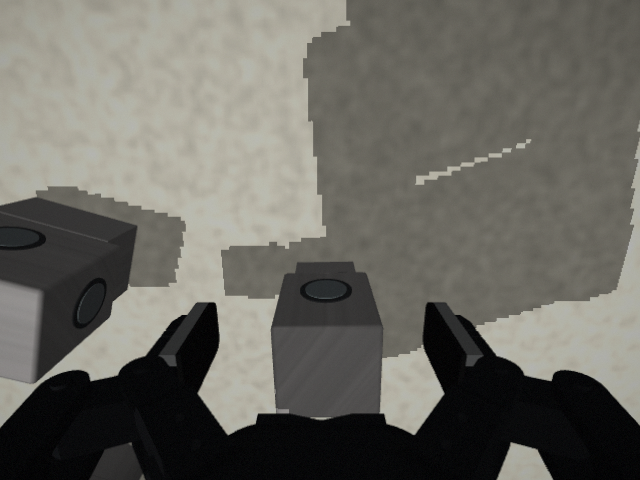

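The holder sits between the jaws, centred at about (327,330), so I'll close.

```bash
python3 -m crank '[{"tx":0,"ty":0,"tz":0,"wx":0,"wy":0,"wz":0},{"tx":0,"ty":0,"tz":0,"wx":0,"wy":0,"wz":0},{"tx":0,"ty":0,"tz":0,"wx":0,"wy":0,"wz":0},{"tx":0,"ty":0,"tz":0,"wx":0,"wy":0,"wz":0},{"tx":0,"ty":0,"tz":0,"wx":0,"wy":0,"wz":0}]' 0 60
python3 -m crank '[{"tx":0,"ty":0,"tz":0,"wx":0,"wy":0,"wz":0},{"tx":0,"ty":0,"tz":0,"wx":0,"wy":0,"wz":0},{"tx":0,"ty":0,"tz":0,"wx":0,"wy":0,"wz":0}]'
python3 -c "
from h import *
need(.4952,.304,.028,90)
snap('wrist','w5.png')"
```

```text
t: 5.95
tool_pos: [0.4951, 0.3041, 0.0268]
tcp_rot: [-0.002, -3.141, 0.001]
contact_force: [-0.1, -0.1, -1.3]
opening: 0.0352
t: 6.25
tool_pos: [0.495, 0.3041, 0.0267]
tcp_rot: [-0.002, -3.141, 0.001]
contact_force: [-0.2, 0.5, -1.5]
opening: 0.0351
t 6.25 p [0.495 0.304 0.027] open 0.0351 F [-0.213  0.504 -1.522] qd 0.001
need t [ 0.006 -0.002  0.042] w [ 0.006 -0.003  0.02 ]
```

View pics/w5.png

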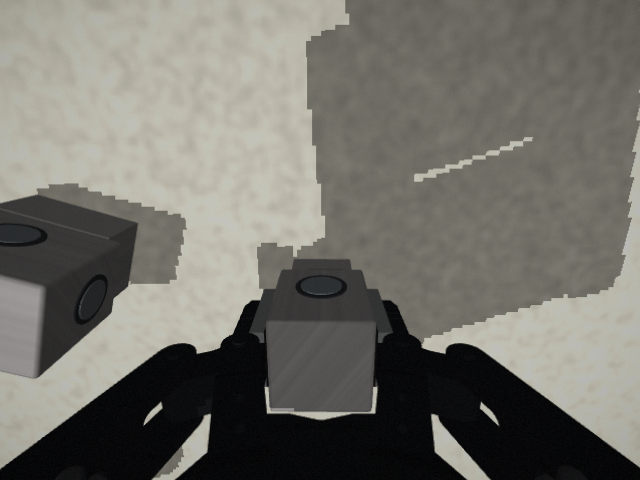

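Gripped at 35 mm opening with the holder upright between the pads. Lift it, and measure its offset in the tool.

```bash
python3 - <<'E'
from h import *
c=viewer.camera('wrist')
P=np.array([onz(c,p,.07) for p in [(267,321),(378,321),(372,411),(271,411)]]);print(P, P.mean(0)-ctrl.get_obs()['tool_pos'])
E
python3 -m crank '[{"tx":0,"ty":0,"tz":0.6,"wx":0,"wy":0,"wz":0},{"tx":0,"ty":0,"tz":1,"wx":0,"wy":0,"wz":0},{"tx":0,"ty":0,"tz":1,"wx":0,"wy":0,"wz":0},{"tx":0,"ty":0,"tz":1,"wx":0,"wy":0,"wz":0},{"tx":0,"ty":0,"tz":1,"wx":0,"wy":0,"wz":0}]'
python3 -m crank '[{"tx":0,"ty":0,"tz":0.8,"wx":0,"wy":0,"wz":0},{"tx":0,"ty":0,"tz":0,"wx":0,"wy":0,"wz":0}]'
python3 -c "
from h import *
need(.571,-.122,.2,76.8)"
```

```text
[[0.4773924  0.28707637 0.07      ]
 [0.47741504 0.32256471 0.07      ]
 [0.51292621 0.32212752 0.07      ]
 [0.51290973 0.28685992 0.07      ]] [0.00015626 0.00059712 0.04327767]
t: 6.85
tool_pos: [0.4914, 0.3026, 0.164]
tcp_rot: [-0.003, -3.13, 0.007]
contact_force: [0.0, -0.0, -2.0]
opening: 0.0355
t: 7.05
tool_pos: [0.4925, 0.303, 0.1927]
tcp_rot: [-0.002, -3.136, 0.004]
contact_force: [1.0, -0.1, -1.7]
opening: 0.0356
t 7.05 p [0.493 0.303 0.193] open 0.0356 F [ 1.016 -0.079 -1.705] qd 0.055
need t [  2.616 -14.166   0.242] w [ 0.026 -0.084 -3.278]
```

```bash
python3 -m crank '[{"tx":0.18,"ty":-0.7,"tz":0.5,"wx":0,"wy":0,"wz":-0.6},{"tx":0.18,"ty":-1,"tz":0.4,"wx":0,"wy":0,"wz":-0.6},{"tx":0.18,"ty":-1,"tz":0.2,"wx":0,"wy":0,"wz":-0.6},{"tx":0.18,"ty":-1,"tz":0,"wx":0,"wy":0,"wz":-0.6},{"tx":0.18,"ty":-1,"tz":0,"wx":0,"wy":0,"wz":-0.6}]'
python3 -m crank '[{"tx":0.18,"ty":-1,"tz":0,"wx":0,"wy":0,"wz":0},{"tx":0.18,"ty":-1,"tz":0,"wx":0,"wy":0,"wz":0},{"tx":0.18,"ty":-1,"tz":0,"wx":0,"wy":0,"wz":0},{"tx":0.18,"ty":-1,"tz":0,"wx":0,"wy":0,"wz":0},{"tx":0.18,"ty":-1,"tz":0,"wx":0,"wy":0,"wz":0}]'
python3 -c "
from h import *
need(.571,-.122,.2,76.8)"
```

```text
t: 7.55
tool_pos: [0.5171, 0.1599, 0.2199]
tcp_rot: [-0.332, -3.11, 0.005]
contact_force: [0.3, -0.6, -1.0]
opening: 0.0352
t: 8.05
tool_pos: [0.542, 0.0037, 0.2117]
tcp_rot: [-0.333, -3.098, 0.005]
contact_force: [0.4, 0.2, -1.6]
opening: 0.0349
t 8.05 p [0.542 0.004 0.212] open 0.0349 F [ 0.425  0.199 -1.623] qd 0.558
need t [ 0.966 -4.19  -0.391] w [ 0.004 -0.37  -0.237]
```

```bash
python3 -m crank '[{"tx":0.3,"ty":-1,"tz":0.1,"wx":0,"wy":-0.2,"wz":-0.1},{"tx":0.3,"ty":-1,"tz":0,"wx":0,"wy":-0.15,"wz":-0.1},{"tx":0.3,"ty":-0.9,"tz":0,"wx":0,"wy":0,"wz":0},{"tx":0,"ty":-0.5,"tz":0,"wx":0,"wy":0,"wz":0},{"tx":0,"ty":0,"tz":0,"wx":0,"wy":0,"wz":0}]'
python3 -c "
from h import *
need(.571,-.122,.21,76.8)"
```

```text
t: 8.55
tool_pos: [0.5673, -0.1053, 0.2063]
tcp_rot: [-0.363, -3.108, -0.003]
contact_force: [-0.6, 0.5, -1.7]
opening: 0.0353
t 8.55 p [ 0.567 -0.105  0.206] open 0.0353 F [-0.601  0.48  -1.747] qd 0.015
need t [ 0.125 -0.557  0.124] w [-0.044 -0.168  0.032]
```

```bash
python3 -m crank '[{"tx":0.12,"ty":-0.55,"tz":0.1,"wx":-0.04,"wy":-0.17,"wz":0.03},{"tx":0,"ty":0,"tz":0,"wx":0,"wy":0,"wz":0}]'
python3 -c "
from h import *
need(.571,-.122,.2,76.8)
c=snap('wrist','w6.png');t=snap('top','t6.png');s=snap('scene','s6.png')
print([ (t['position'],t['confidence'],onz(c,t['position'],.107)) for t in tip_of('wrist','well')])
print([ (x['position'],x['confidence'],onz(s,x['position'],.107)) for x in tip_of('scene','well')])
print([ (x['position'],x['confidence']) for x in tip_of('scene','holder')])
"
```

```text
t: 8.75
tool_pos: [0.5705, -0.1216, 0.2083]
tcp_rot: [-0.359, -3.12, -0.002]
contact_force: [0.3, -0.5, -1.8]
opening: 0.0354
t 8.75 p [ 0.57  -0.122  0.208] open 0.0354 F [ 0.347 -0.545 -1.816] qd 0.044
need t [ 0.017 -0.014 -0.278] w [-0.017 -0.011 -0.018]
[]
[([272.2, 256.8], 0.77, array([ 0.571, -0.126,  0.107]))]
[([272.3, 227.2], 0.61)]
```

View pics/w6.png

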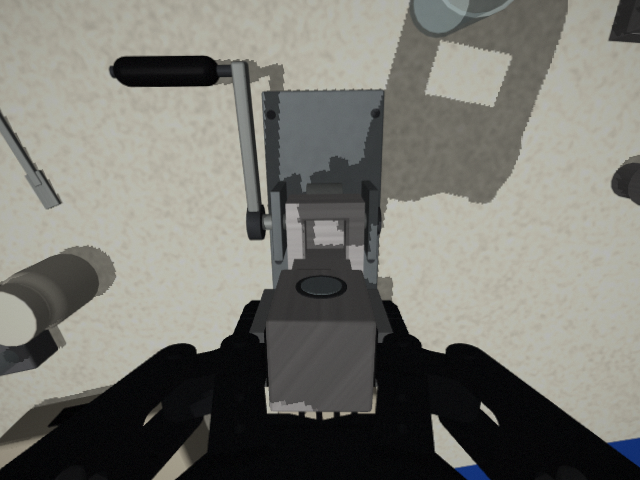

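View pics/s6.png

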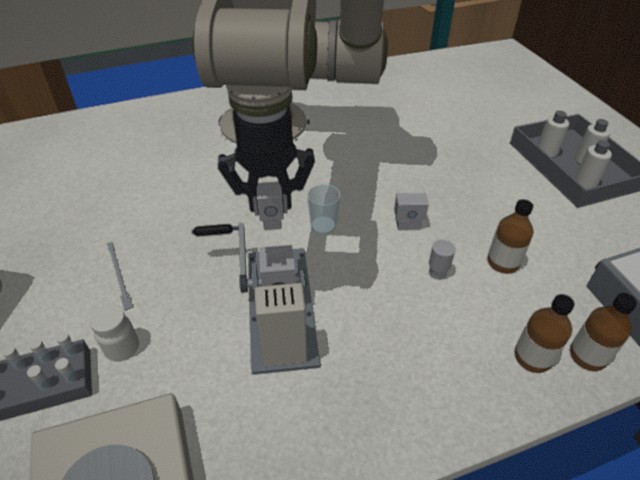

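```bash
python3 - <<'E'
import cv2
t=cv2.imread('pics/w6.png')
cv2.imwrite('pics/w6z.png',cv2.resize(t[80:290,240:400],None,fx=3.8,fy=2.85*1,interpolation=cv2.INTER_CUBIC) if 0 else cv2.resize(t[170:300,250:400],None,fx=5,fy=4.6,interpolation=cv2.INTER_CUBIC))
E
```

```text
(no output)
```

View pics/w6z.png

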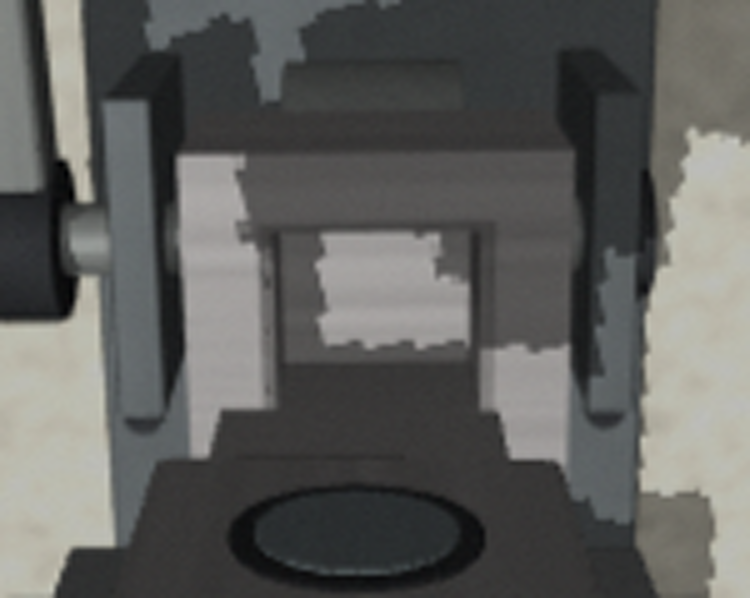

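```bash
python3 - <<'E'
from h import *
c=viewer.camera('wrist')
f=lambda L:[((x+.5)/5-.5+250,(y+.5)/4.6-.5+170) for x,y in L]
def ang(a,b): d=b-a; return np.degrees(np.arctan2(d[1],d[0])),np.linalg.norm(d)
P=[onz(c,p,.107) for p in f([(176,152),(577,150),(190,450),(568,455),(258,230),(495,225)])]
print(np.array(P)[:,:2]); print(ang(P[0],P[1]),ang(P[2],P[0]),ang(P[3],P[1]),ang(P[4],P[5]))
u=(P[0]-P[1]);u/=np.linalg.norm(u); a=np.radians(-13.1); X=np.array([np.cos(a),np.sin(a),0])
print('well est from far edge',(P[0]+P[1])/2+.028*X, 'from mouth',(P[4]+P[5])/2+.017*X)
h=[(267,321),(377,321),(372,410),(271,410)]
z=ctrl.get_obs()['tool_pos'][2]+.0433
H=np.array([onz(c,p,z) for p in h]);print('holder',H.mean(0),ang(H[0],H[1]),ang(H[0],H[3]),ang(H[1],H[2]),ctrl.get_obs()['tool_pos'])
t=viewer.camera('top')
B=[onz(c,p,.012) for p in [(263.5,92),(383.5,92)]];print(B,ang(*B))
E
```

```text
[[ 0.53936884 -0.1381578 ]
 [ 0.55179412 -0.08314122]
 [ 0.5872737  -0.148627  ]
 [ 0.60085384 -0.09392313]
 [ 0.55390358 -0.1298921 ]
 [ 0.5607594  -0.09676142]]
(np.float64(77.27347881359272), np.float64(0.05640223408412431)) (np.float64(167.67231927828647), np.float64(0.0490354961179565)) (np.float64(167.60509409140565), np.float64(0.05023052015450136)) (np.float64(78.30865339317155), np.float64(0.033832598442926215))
well est from far edge [ 0.57285281 -0.11699575  0.107     ] from mouth [ 0.57388908 -0.11717983  0.107     ]
holder [ 0.57044956 -0.11932205  0.25170023] (np.float64(76.92959509706924), np.float64(0.03516787186053282)) (np.float64(-13.277834901165587), np.float64(0.0350239557010959)) (np.float64(-13.205901545392612), np.float64(0.03504115040826778)) [ 0.57042404 -0.11988948  0.20840023]
[array([ 0.45539217, -0.14489033,  0.012     ]), array([ 0.4794491 , -0.04085795,  0.012     ])] (np.float64(76.97952440559776), np.float64(0.10677767769038116))
```

The wrist view shows the stage block directly ahead, with its far edge at about (285–365,203) and the mouth centred near (325,222). The holder is almost aligned with it, so I'll go lower and measure again.

```bash
python3 -m crank '[{"tx":0.09,"ty":0.06,"tz":-0.5,"wx":0,"wy":0,"wz":0.05},{"tx":0,"ty":0,"tz":-0.5,"wx":0,"wy":0,"wz":0},{"tx":0,"ty":0,"tz":-0.5,"wx":0,"wy":0,"wz":0},{"tx":0,"ty":0,"tz":-0.1,"wx":0,"wy":0,"wz":0},{"tx":0,"ty":0,"tz":0,"wx":0,"wy":0,"wz":0}]'
python3 -c "
from h import *
need(.573,-.118,.15,77.1)
c=snap('wrist','w7.png')
import cv2
t=cv2.imread('pics/w7.png')
cv2.imwrite('pics/w7z.png',cv2.resize(t[170:300,250:400],None,fx=5,fy=4.6,interpolation=cv2.INTER_CUBIC))
"
```

```text
t: 9.65
tool_pos: [0.5736, -0.1173, 0.16]
tcp_rot: [0.349, 3.121, 0.002]
contact_force: [0.6, -0.1, -1.3]
opening: 0.0355
t 9.65 p [ 0.574 -0.117  0.16 ] open 0.0355 F [ 0.594 -0.064 -1.271] qd 0.003
need t [-0.021 -0.025 -0.334] w [-0.014  0.01  -0.032]
```

View pics/w7z.png

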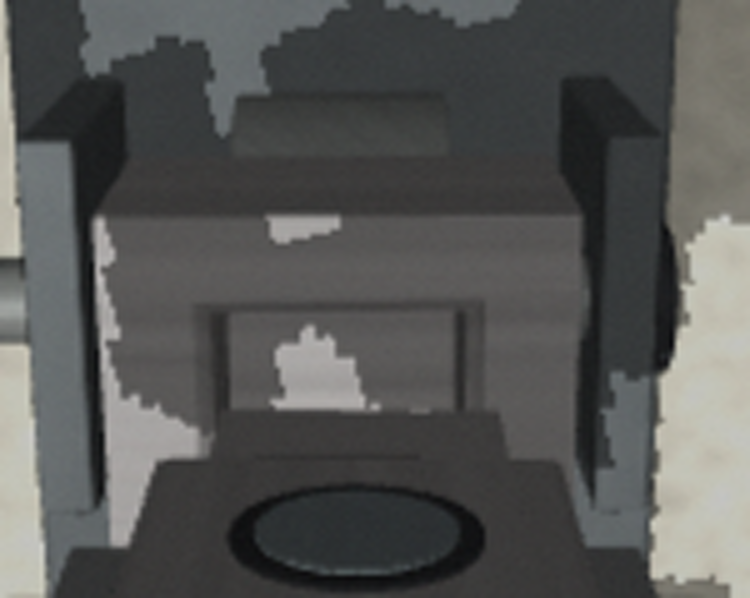

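```bash
cat > m.py <<'E'
from h import *
c=viewer.camera('wrist')
f=lambda L:[((x+.5)/5-.5+250,(y+.5)/4.6-.5+170) for x,y in L]
def ang(a,b): d=b-a; return np.degrees(np.arctan2(d[1],d[0])).round(2),np.linalg.norm(d).round(4)
def run(block,mouth,shank,body,dz=.0267):
    np.set_printoptions(precision=4,suppress=True)
    tp=ctrl.get_obs()['tool_pos']; z0=tp[2]-dz
    a=np.radians(-13); X=np.array([np.cos(a),np.sin(a),0])
    for n,L,z,off in (('block',block,.107,.028),('mouth',mouth,.107,.017),('shank tip',shank,z0,.012),('shank28',shank,z0+.003,.014),('body',body,z0+.025,.018)):
        P=[onz(c,p,z) for p in f(L)]; print(n,((P[0]+P[1])/2+off*X)[:2],ang(*P))
    print('tool',tp)
E
python3 -c "
from m import *
run([(93,215),(583,215)],[(195,303),(485,302)],[(215,412),(502,412)],[(155,461),(583,461)])"
```

```text
block [ 0.5733 -0.1191] (np.float64(77.24), np.float64(0.056))
mouth [ 0.5737 -0.119 ] (np.float64(77.46), np.float64(0.0337))
shank tip [ 0.5737 -0.1168] (np.float64(77.23), np.float64(0.0294))
shank28 [ 0.5745 -0.117 ] (np.float64(77.23), np.float64(0.0289))
body [ 0.5752 -0.1163] (np.float64(77.23), np.float64(0.0378))
tool [ 0.5738 -0.1174  0.1606]
```

```bash
python3 -m crank '[{"tx":-0.03,"ty":-0.07,"tz":-0.3,"wx":0,"wy":0,"wz":0},{"tx":0,"ty":0,"tz":-0.25,"wx":0,"wy":0,"wz":0},{"tx":0,"ty":0,"tz":0,"wx":0,"wy":0,"wz":0},{"tx":0,"ty":0,"tz":0,"wx":0,"wy":0,"wz":0}]'
python3 -c "
from h import *
need(.573,-.1194,.14,77.2)
c=snap('wrist','w8.png');s=snap('scene','s8.png')
import cv2
t=cv2.imread('pics/w8.png')
cv2.imwrite('pics/w8z.png',cv2.resize(t[170:300,250:400],None,fx=5,fy=4.6,interpolation=cv2.INTER_CUBIC))
t=cv2.imread('pics/s8.png')
cv2.imwrite('pics/s8z.png',cv2.resize(t[180:310,210:350],None,fx=5,fy=4.6,interpolation=cv2.INTER_CUBIC))
"
```

```text
t: 10.15
tool_pos: [0.5733, -0.12, 0.144]
tcp_rot: [0.349, 3.118, 0.0]
contact_force: [0.3, -0.3, -1.0]
opening: 0.0354
t 10.15 p [ 0.573 -0.12   0.144] open 0.0354 F [ 0.303 -0.323 -1.03 ] qd 0.008
need t [-0.01   0.019 -0.135] w [ 0.005  0.053 -0.004]
```

View pics/w8z.png

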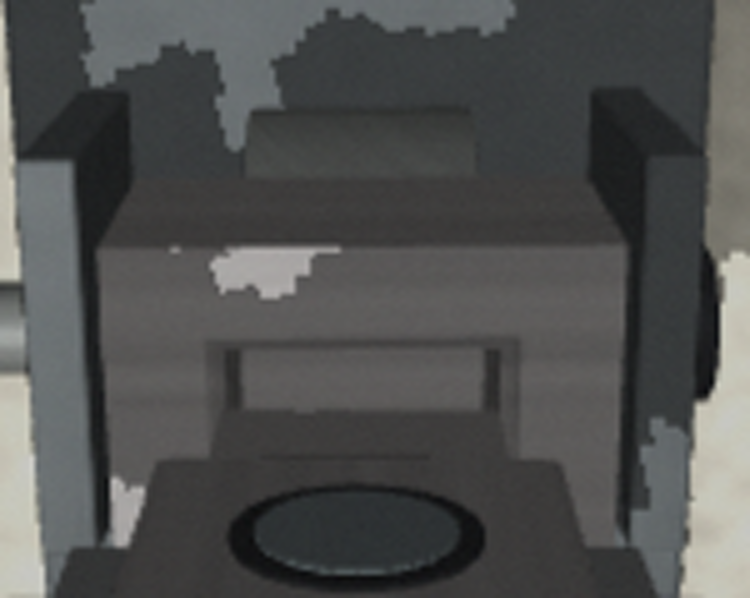

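View pics/s8z.png

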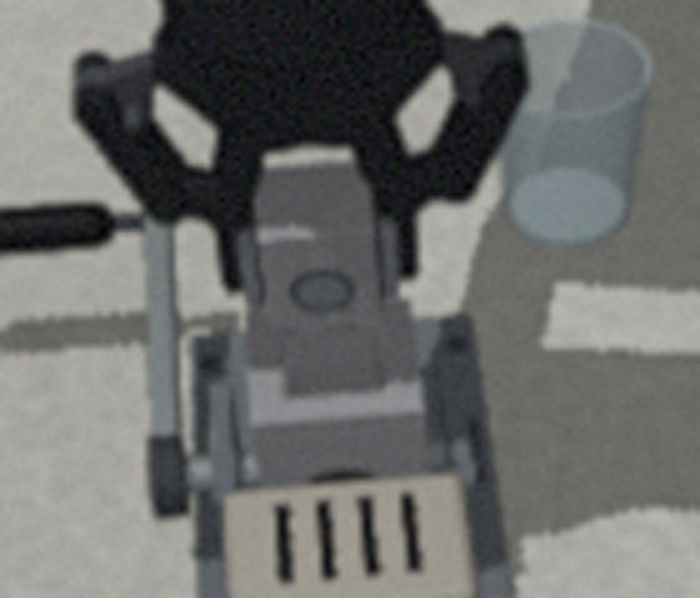

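```bash
python3 -c "
from m import *
run([(98,246),(628,243)],[(206,343),(519,341)],[(213,413),(502,413)],[(155,461),(575,461)])
s=viewer.camera('scene')
g=lambda L:[((x+.5)/5-.5+210,(y+.5)/4.6-.5+180) for x,y in L]
tp=ctrl.get_obs()['tool_pos'];z0=tp[2]-.0267
a=np.radians(-12.8);X=np.array([np.cos(a),np.sin(a),0])
P=[onz(s,p,.107) for p in g([(250,420),(427,412)])];print('scene block',(P[0]+P[1])/2-.028*X,ang(*P))
P=[onz(s,p,z0+.003) for p in g([(288,392),(409,386)])];print('scene shank',(P[0]+P[1])/2-.014*X,ang(*P))
P=[onz(s,p,z0+.025) for p in g([(250,362),(413,372)])];print('scene shoulder',(P[0]+P[1])/2-.018*X,ang(*P))
"
```

```text
block [ 0.5731 -0.119 ] (np.float64(77.6), np.float64(0.0559))
mouth [ 0.5739 -0.1191] (np.float64(77.66), np.float64(0.0337))
shank tip [ 0.5736 -0.1196] (np.float64(77.24), np.float64(0.0297))
shank28 [ 0.5744 -0.1198] (np.float64(77.24), np.float64(0.0291))
body [ 0.5749 -0.1193] (np.float64(77.24), np.float64(0.0371))
tool [ 0.5734 -0.1199  0.1443]
scene block [ 0.5742 -0.1196  0.107 ] (np.float64(74.62), np.float64(0.057))
scene shank [ 0.5887 -0.1188  0.1206] (np.float64(75.02), np.float64(0.0385))
scene shoulder [ 0.5928 -0.1245  0.1426] (np.float64(65.74), np.float64(0.051))
```

```bash
python3 - <<'E'
from h import *
s=viewer.camera('scene');im=cv2.imread('pics/s8.png')[180:310,210:350]
im=cv2.resize(im,None,fx=5,fy=4.6,interpolation=cv2.INTER_CUBIC)
tp=ctrl.get_obs()['tool_pos']
def box(cx,cy,z,h,w,ps,col):
    a=np.radians(ps);X=np.array([np.cos(a),np.sin(a)]);Y=np.array([-X[1],X[0]])
    q=[np.r_[np.array([cx,cy])+(i*X+j*Y)*w/2,z] for i,j in((1,1),(1,-1),(-1,-1),(-1,1))]
    p=proj(s,q); p=np.c_[(p[:,0]-210+.5)*5-.5,(p[:,1]-180+.5)*4.6-.5]
    cv2.polylines(im,[np.int32(p.round())],True,col,1,cv2.LINE_AA)
z0=tp[2]-.0267
for z,w in((0,.024),(.003,.028),(.025,.028),(.025,.036),(.07,.036)): box(tp[0],tp[1],z0+z,0,w,-12.8,(0,255,0))
box(.5733,-.1192,.107,0,.056,-12.7,(0,0,255));box(.5733,-.1192,.107,0,.03,-12.7,(0,0,255))
cv2.imwrite('pics/s8o.png',im)
E
```

```text
(no output)
```

View pics/s8o.png

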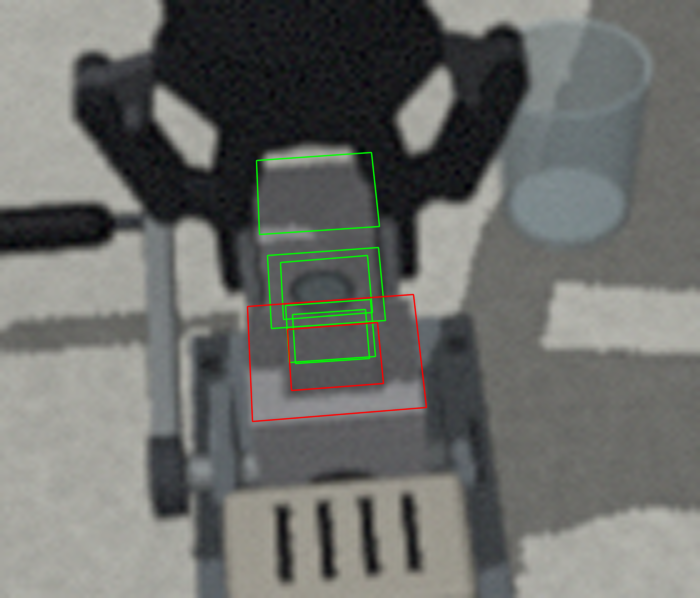

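Overlays in the scene view agree: the holder (green) is above the well (red). Now I'll insert it in steps while watching the force.

```bash
python3 -m crank '[{"tx":0,"ty":0.02,"tz":-0.15,"wx":0,"wy":0.05,"wz":0},{"tx":0,"ty":0,"tz":-0.2,"wx":0,"wy":0,"wz":0},{"tx":0,"ty":0,"tz":-0.2,"wx":0,"wy":0,"wz":0}]'
python3 -c "
from h import *
need(.5733,-.1193,.1087,77.3)"
```

```text
t: 10.7
tool_pos: [0.5737, -0.1194, 0.1276]
tcp_rot: [0.349, 3.12, -0.002]
contact_force: [-1.4, 1.8, 0.3]
opening: 0.0353
t 10.7 p [ 0.574 -0.119  0.128] open 0.0353 F [-1.359  1.767  0.318] qd 0.13
need t [-0.015  0.002 -0.63 ] w [0.018 0.027 0.018]
```

```bash
python3 -m crank '[{"tx":0,"ty":0,"tz":-0.2,"wx":0.02,"wy":0.02,"wz":0.02},{"tx":0,"ty":0,"tz":-0.2,"wx":0,"wy":0,"wz":0}]'
python3 -c "
from h import *
need(.5733,-.1193,.1087,77.3)"
```

```text
t: 10.9
tool_pos: [0.5735, -0.1193, 0.1141]
tcp_rot: [-0.347, -3.122, -0.001]
contact_force: [0.2, -0.6, -1.5]
opening: 0.0352
t 10.9 p [ 0.574 -0.119  0.114] open 0.0352 F [ 0.248 -0.554 -1.53 ] qd 0.14
need t [-0.008 -0.001 -0.18 ] w [-0.009 -0.005 -0.005]
```

```bash
python3 -m crank '[{"tx":0,"ty":0,"tz":-0.1,"wx":0,"wy":0,"wz":0},{"tx":0,"ty":0,"tz":-0.07,"wx":0,"wy":0,"wz":0},{"tx":0,"ty":0,"tz":-0.05,"wx":0,"wy":0,"wz":0}]'
python3 -c "
from h import *
need(.5733,-.1193,.1087,77.3)"
```

```text
t: 11.2
tool_pos: [0.5735, -0.1192, 0.1084]
tcp_rot: [-0.347, -3.122, -0.0]
contact_force: [-9.1, 4.5, 18.8]
opening: 0.0356
t 11.2 p [ 0.573 -0.119  0.108] open 0.0356 F [-9.134  4.548 18.829] qd 0.011
need t [-0.006 -0.003  0.011] w [-0.006 -0.01  -0.007]
```

The shoulder is home: 19 N at TCP z 0.1084, against the expected 0.1087. Releasing now.

```bash
python3 -m crank '[{"tx":0,"ty":0,"tz":0,"wx":0,"wy":0,"wz":0},{"tx":0,"ty":0,"tz":0,"wx":0,"wy":0,"wz":0},{"tx":0,"ty":0,"tz":0,"wx":0,"wy":0,"wz":0},{"tx":0,"ty":0,"tz":0,"wx":0,"wy":0,"wz":0},{"tx":0,"ty":0,"tz":0,"wx":0,"wy":0,"wz":0}]' 1 
python3 -c "
from h import *
need(.5733,-.1193,.1087,77.3)
c=snap('wrist','w9.png')"
```

```text
t: 11.7
tool_pos: [0.5742, -0.1195, 0.1093]
tcp_rot: [0.346, 3.121, -0.001]
contact_force: [0.3, -0.1, 0.1]
opening: 0.0853
t 11.7 p [ 0.574 -0.12   0.109] open 0.0853 F [ 0.276 -0.068  0.137] qd 0.003
need t [-0.029  0.008 -0.02 ] w [ 0.01   0.026 -0.007]
```

View pics/w9.png

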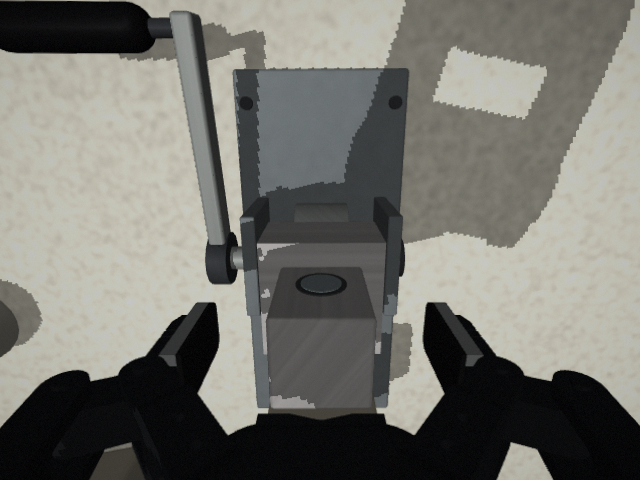

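Seated and released: the body at (321,340) stands on the rim and the lever is still at rest. Lift out.

```bash
python3 -m crank '[{"tx":0,"ty":0,"tz":0.5,"wx":0,"wy":0,"wz":0},{"tx":0,"ty":0,"tz":0.8,"wx":0,"wy":0,"wz":0},{"tx":0,"ty":0,"tz":0.9,"wx":0,"wy":0,"wz":0},{"tx":0,"ty":0,"tz":0.9,"wx":0,"wy":0,"wz":0},{"tx":0,"ty":0,"tz":0.6,"wx":0,"wy":0,"wz":0}]'
python3 -c "
from h import *
need(.4335,-.203,.13,-12.7)
print(ctrl.get_obs()['q'])
t=snap('top','t10.png');s=snap('scene','s10.png')
import cv2
cv2.imwrite('pics/s10z.png',cv2.resize(cv2.imread('pics/s10.png')[180:310,190:350],None,fx=5,fy=4.6,interpolation=cv2.INTER_CUBIC))
"
```

```text
t: 12.25
tool_pos: [0.5723, -0.1188, 0.2207]
tcp_rot: [-0.346, -3.117, -0.003]
contact_force: [-0.4, -0.0, -0.3]
opening: 0.0855
t 12.25 p [ 0.572 -0.119  0.221] open 0.0855 F [-0.369 -0.003 -0.307] qd 0.415
need t [-4.626 -2.806 -3.025] w [ 0.031 -0.082 22.496]
[-0.405  0.456  1.321  0.     1.371 -1.755]
```

View pics/s10z.png

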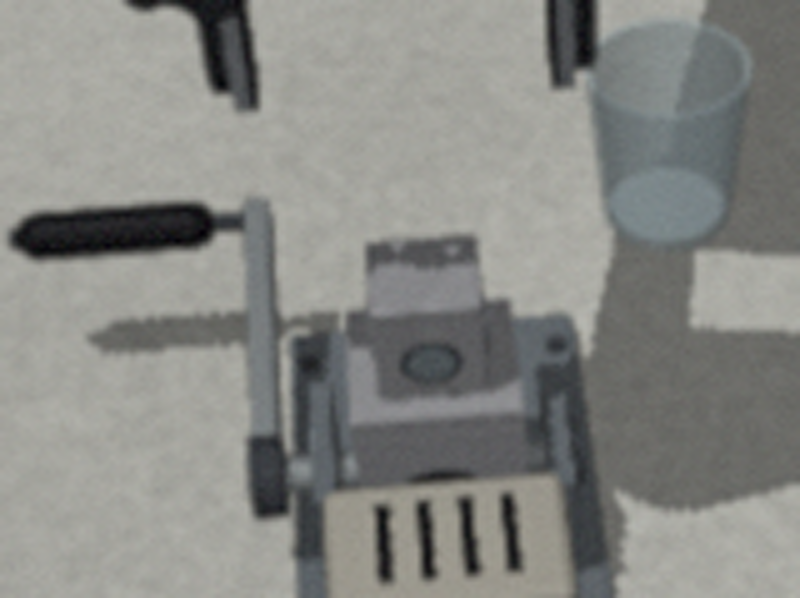

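The scene view shows the holder seated, with its window at (275,258), and the lever and handle at rest. Moving to the handle, turning −90°.

```bash
python3 -m crank '[{"tx":-0.4,"ty":-0.2,"tz":0,"wx":0,"wy":0,"wz":-1},{"tx":-0.4,"ty":-0.2,"tz":0,"wx":0,"wy":0,"wz":-1},{"tx":-0.4,"ty":-0.2,"tz":0,"wx":0,"wy":0,"wz":-1},{"tx":-0.4,"ty":-0.2,"tz":0,"wx":0,"wy":0,"wz":-1},{"tx":-0.4,"ty":-0.2,"tz":0,"wx":0,"wy":0,"wz":-1}]'
python3 -m crank '[{"tx":-0.4,"ty":-0.2,"tz":0,"wx":0,"wy":0,"wz":-1},{"tx":-0.4,"ty":-0.2,"tz":0,"wx":0,"wy":0,"wz":-1},{"tx":-0.4,"ty":-0.2,"tz":0,"wx":0,"wy":0,"wz":-1},{"tx":-0.4,"ty":-0.2,"tz":0,"wx":0,"wy":0,"wz":-1},{"tx":-0.2,"ty":-0.2,"tz":0,"wx":0,"wy":0,"wz":-1}]'
python3 -m crank '[{"tx":-0.2,"ty":-0.2,"tz":0,"wx":0,"wy":0,"wz":-1},{"tx":-0.2,"ty":-0.2,"tz":0,"wx":0,"wy":0,"wz":-1},{"tx":0,"ty":0,"tz":0,"wx":0,"wy":0,"wz":-1},{"tx":0,"ty":0,"tz":0,"wx":0,"wy":0,"wz":-1},{"tx":0,"ty":0,"tz":0,"wx":0,"wy":0,"wz":-1}]'
python3 -c "
from h import *
need(.4335,-.203,.16,-12.7)"
```

```text
t: 12.85
tool_pos: [0.5102, -0.1486, 0.2151]
tcp_rot: [-0.898, -3.001, -0.005]
contact_force: [0.4, -0.6, -0.1]
opening: 0.085
t: 13.35
tool_pos: [0.4515, -0.1784, 0.2085]
tcp_rot: [-1.423, -2.782, -0.011]
contact_force: [-0.3, -0.4, 0.4]
opening: 0.0853
t: 13.85
tool_pos: [0.4361, -0.1904, 0.2023]
tcp_rot: [-1.901, -2.47, -0.018]
contact_force: [-0.6, -0.7, -0.3]
opening: 0.0851
t 13.85 p [ 0.436 -0.19   0.202] open 0.0851 F [-0.612 -0.712 -0.29 ] qd 0.707
need t [-0.088 -0.42  -1.41 ] w [-0.38  -0.094 -6.886]
```

```bash
python3 -m crank '[{"tx":0,"ty":-0.2,"tz":-0.1,"wx":-0.2,"wy":0,"wz":-1},{"tx":0,"ty":-0.2,"tz":-0.1,"wx":-0.1,"wy":0,"wz":-1},{"tx":0,"ty":0,"tz":-0.1,"wx":0,"wy":0,"wz":-1},{"tx":0,"ty":0,"tz":0,"wx":0,"wy":0,"wz":-1},{"tx":0,"ty":0,"tz":0,"wx":0,"wy":0,"wz":-1}]'
python3 -m crank '[{"tx":0,"ty":0,"tz":0,"wx":0,"wy":0,"wz":-1},{"tx":0,"ty":0,"tz":0,"wx":0,"wy":0,"wz":-0.4},{"tx":0,"ty":0,"tz":0,"wx":0,"wy":0,"wz":0}]'
python3 -c "
from h import *
need(.4335,-.203,.16,-12.7)"
```

```text
t: 14.35
tool_pos: [0.4341, -0.2015, 0.1867]
tcp_rot: [-2.321, -2.088, 0.005]
contact_force: [-0.5, 0.9, 0.2]
opening: 0.0857
t: 14.65
tool_pos: [0.4328, -0.2005, 0.183]
tcp_rot: [-2.421, -1.961, 0.005]
contact_force: [0.4, 0.2, 0.2]
opening: 0.0853
t 14.65 p [ 0.433 -0.201  0.183] open 0.0853 F [0.361 0.217 0.217] qd 0.014
need t [ 0.024 -0.083 -0.767] w [-0.254 -0.267 -0.179]
```

```bash
python3 -m crank '[{"tx":0.02,"ty":-0.08,"tz":-0.4,"wx":-0.25,"wy":-0.27,"wz":-0.18},{"tx":0,"ty":0,"tz":-0.3,"wx":0,"wy":0,"wz":0},{"tx":0,"ty":0,"tz":0,"wx":0,"wy":0,"wz":0}]'
python3 -c "
from h import *
need(.4335,-.203,.0523,-12.7)
c=snap('wrist','w11.png')
print([ (t['position'],t['confidence'],onz(c,t['position'],.071)) for t in tip_of('wrist','handle')])"
```

```text
t: 14.95
tool_pos: [0.4327, -0.2024, 0.1594]
tcp_rot: [-2.45, -1.963, 0.0]
contact_force: [-0.1, -0.1, 0.3]
opening: 0.0853
t 14.95 p [ 0.433 -0.202  0.159] open 0.0853 F [-0.11  -0.068  0.312] qd 0.009
need t [ 0.026 -0.02  -3.57 ] w [-0.025 -0.024 -0.031]
[([318.5, 244.5], 0.88, array([ 0.431, -0.202,  0.071]))]
```

View pics/w11.png

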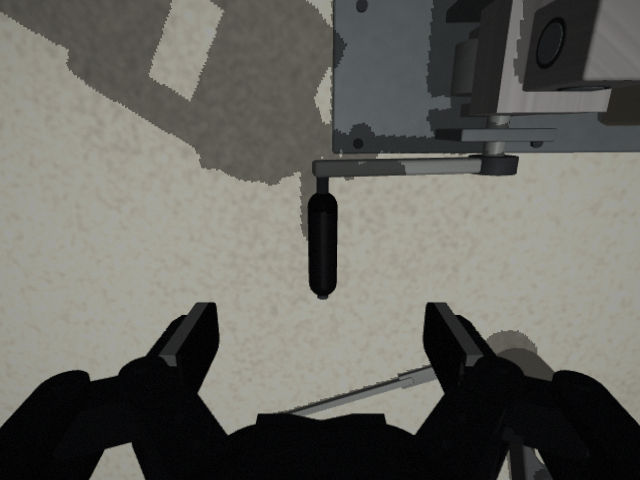

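The handle is centred at (321,245) and lines up across the jaws. Descending.

```bash
python3 -m crank '[{"tx":0.02,"ty":-0.02,"tz":-0.5,"wx":-0.02,"wy":-0.02,"wz":-0.03},{"tx":0,"ty":0,"tz":-0.7,"wx":0,"wy":0,"wz":0},{"tx":0,"ty":0,"tz":-0.7,"wx":0,"wy":0,"wz":0},{"tx":0,"ty":0,"tz":-0.4,"wx":0,"wy":0,"wz":0},{"tx":0,"ty":0,"tz":-0.1,"wx":0,"wy":0,"wz":0}]'
python3 -c "
from h import *
need(.4335,-.203,.0523,-12.7)"
```

```text
t: 15.55
tool_pos: [0.4355, -0.2045, 0.089]
tcp_rot: [2.447, 1.96, 0.003]
contact_force: [-0.1, -0.0, 0.7]
opening: 0.0854
t 15.55 p [ 0.436 -0.205  0.089] open 0.0854 F [-0.112 -0.04   0.654] qd 0.063
need t [-0.067  0.051 -1.222] w [ 0.059  0.077 -0.026]
```

```bash
python3 -m crank '[{"tx":-0.07,"ty":0.05,"tz":-0.3,"wx":0.06,"wy":0.08,"wz":-0.03},{"tx":0,"ty":0,"tz":-0.4,"wx":0,"wy":0,"wz":0},{"tx":0,"ty":0,"tz":-0.35,"wx":0,"wy":0,"wz":0},{"tx":0,"ty":0,"tz":0,"wx":0,"wy":0,"wz":0}]'
python3 -c "
from h import *
need(.4335,-.203,.0523,-12.7)
c=snap('wrist','w12.png')"
```

```text
t: 15.95
tool_pos: [0.4339, -0.2034, 0.0562]
tcp_rot: [2.452, 1.961, 0.0]
contact_force: [-0.4, -0.9, 0.4]
opening: 0.0851
t 15.95 p [ 0.434 -0.203  0.056] open 0.0851 F [-0.385 -0.898  0.403] qd 0.017
need t [-0.014  0.013 -0.131] w [ 0.012  0.012 -0.001]
```

View pics/w12.png

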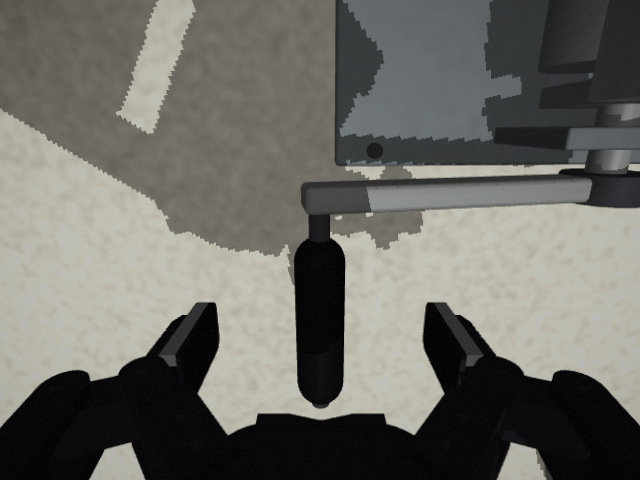

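The handle lies between the pads with its axis at about (320,320). Drop 4 mm, then close.

```bash
python3 -m crank '[{"tx":-0.01,"ty":0.01,"tz":-0.13,"wx":0,"wy":0,"wz":0},{"tx":0,"ty":0,"tz":0,"wx":0,"wy":0,"wz":0}]'
python3 -m crank '[{"tx":0,"ty":0,"tz":0,"wx":0,"wy":0,"wz":0},{"tx":0,"ty":0,"tz":0,"wx":0,"wy":0,"wz":0},{"tx":0,"ty":0,"tz":0,"wx":0,"wy":0,"wz":0},{"tx":0,"ty":0,"tz":0,"wx":0,"wy":0,"wz":0},{"tx":0,"ty":0,"tz":0,"wx":0,"wy":0,"wz":0}]' 0 40
python3 -m crank '[{"tx":0,"ty":0,"tz":0,"wx":0,"wy":0,"wz":0},{"tx":0,"ty":0,"tz":0,"wx":0,"wy":0,"wz":0},{"tx":0,"ty":0,"tz":0,"wx":0,"wy":0,"wz":0}]'
cat > arc.py <<'E'
from h import *
yaw=-12.7; a=np.radians(yaw);X=np.array([np.cos(a),np.sin(a),0]);O=np.array([.5735,-.1192,.05])
o=ctrl.get_obs();g=o['tool_pos']+np.array([0,0,ctrl.tcp_to_grasp])
d=g-O;u=d@X;w=d[2];th=np.degrees(np.arctan2(w,-u))
np.set_printoptions(precision=3,suppress=True)
print('lever deg',th.round(1),'r',np.hypot(u,w).round(4),'out',(d@np.array([-X[1],X[0],0])).round(4))
import sys
for t in np.arange(np.floor(th/10)*10+10,91,10):
    t=min(t,90);P=O+X*(-.12*np.cos(np.radians(t)))+np.array([X[1],-X[0],0])*.1125+np.array([0,0,.12*np.sin(np.radians(t))])
    print(t,'tcp',P-[0,0,ctrl.tcp_to_grasp],'need',(P-g)/.03)
need(*(O+np.array([X[1],-X[0],0])*.1125+[0,0,.12-ctrl.tcp_to_grasp]),yaw)
E
python3 arc.py
```

```text
t: 16.2
tool_pos: [0.4342, -0.2035, 0.0531]
tcp_rot: [2.451, 1.96, 0.001]
contact_force: [-1.1, 0.1, 0.7]
opening: 0.0855
t: 16.7
tool_pos: [0.4335, -0.2035, 0.0537]
tcp_rot: [2.451, 1.962, -0.001]
contact_force: [-2.9, 0.4, 2.4]
opening: 0.0187
t: 17.0
tool_pos: [0.4335, -0.2035, 0.054]
tcp_rot: [2.451, 1.962, -0.001]
contact_force: [-1.3, 0.3, 1.0]
opening: 0.0187
lever deg 10.9 r 0.1202 out -0.113
20.0 tcp [ 0.439 -0.204  0.072] need [ 0.176 -0.021  0.612]
30.0 tcp [ 0.447 -0.206  0.091] need [ 0.463 -0.086  1.244]
40.0 tcp [ 0.459 -0.209  0.108] need [ 0.854 -0.174  1.815]
50.0 tcp [ 0.474 -0.212  0.123] need [ 1.335 -0.282  2.308]
60.0 tcp [ 0.49  -0.216  0.135] need [ 1.892 -0.408  2.708]
70.0 tcp [ 0.509 -0.22   0.144] need [ 2.508 -0.547  3.003]
80.0 tcp [ 0.528 -0.224  0.149] need [ 3.165 -0.695  3.183]
90.0 tcp [ 0.549 -0.229  0.151] need [ 3.843 -0.848  3.244]
t 17.0 p [ 0.433 -0.204  0.054] open 0.0187 F [-1.31   0.295  1.049] qd 0.002
need t [ 3.843 -0.848  3.244] w [ 0.033  0.01  -0.018]
```

Gripped: opening 18.7 mm, lever radius 0.120 m. Now I'll swing it up along the arc, checking as I go.

```bash
python3 -m crank '[{"tx":0.08,"ty":-0.01,"tz":0.3,"wx":0,"wy":0,"wz":0},{"tx":0.1,"ty":-0.02,"tz":0.3,"wx":0,"wy":0,"wz":0},{"tx":0.14,"ty":-0.03,"tz":0.32,"wx":0,"wy":0,"wz":0},{"tx":0.16,"ty":-0.04,"tz":0.3,"wx":0,"wy":0,"wz":0}]'; python3 arc.py
```

```text
t: 17.4
tool_pos: [0.4461, -0.2063, 0.0914]
tcp_rot: [-2.449, -1.961, 0.008]
contact_force: [-2.1, -0.5, -4.4]
opening: 0.0185
lever deg 29.8 r 0.1211 out -0.1129
30.0 tcp [ 0.447 -0.206  0.091] need [ 0.042  0.005 -0.005]
40.0 tcp [ 0.459 -0.209  0.108] need [ 0.433 -0.083  0.566]
50.0 tcp [ 0.474 -0.212  0.123] need [ 0.914 -0.191  1.059]
60.0 tcp [ 0.49  -0.216  0.135] need [ 1.471 -0.317  1.459]
70.0 tcp [ 0.509 -0.22   0.144] need [ 2.087 -0.456  1.754]
80.0 tcp [ 0.528 -0.224  0.149] need [ 2.744 -0.604  1.934]
90.0 tcp [ 0.549 -0.229  0.151] need [ 3.422 -0.756  1.995]
t 17.4 p [ 0.446 -0.206  0.091] open 0.0185 F [-2.137 -0.457 -4.358] qd 0.288
need t [ 3.422 -0.756  1.995] w [-0.004 -0.092 -0.023]
```

```bash
python3 -m crank '[{"tx":0.22,"ty":-0.04,"tz":0.27,"wx":0,"wy":-0.05,"wz":0},{"tx":0.22,"ty":-0.05,"tz":0.26,"wx":0,"wy":0,"wz":0},{"tx":0.25,"ty":-0.05,"tz":0.24,"wx":0,"wy":0,"wz":0},{"tx":0.27,"ty":-0.06,"tz":0.2,"wx":0,"wy":0,"wz":0}]'; python3 arc.py
```

```text
t: 17.8
tool_pos: [0.4721, -0.212, 0.1242]
tcp_rot: [-2.442, -1.959, 0.016]
contact_force: [-10.3, -0.3, 4.6]
opening: 0.0187
lever deg 49.8 r 0.1217 out -0.1128
50.0 tcp [ 0.474 -0.212  0.123] need [ 0.048 -0.001 -0.033]
60.0 tcp [ 0.49  -0.216  0.135] need [ 0.605 -0.126  0.367]
70.0 tcp [ 0.509 -0.22   0.144] need [ 1.222 -0.265  0.662]
80.0 tcp [ 0.528 -0.224  0.149] need [ 1.879 -0.413  0.842]
90.0 tcp [ 0.549 -0.229  0.151] need [ 2.556 -0.566  0.903]
t 17.8 p [ 0.472 -0.212  0.124] open 0.0187 F [-10.254  -0.257   4.583] qd 0.318
need t [ 2.556 -0.566  0.903] w [-0.035 -0.214 -0.042]
```

```bash
python3 -m crank '[{"tx":0.3,"ty":-0.06,"tz":0.14,"wx":-0.03,"wy":-0.15,"wz":-0.03},{"tx":0.3,"ty":-0.06,"tz":0.18,"wx":0,"wy":0,"wz":0},{"tx":0.3,"ty":-0.07,"tz":0.15,"wx":0,"wy":0,"wz":0},{"tx":0.32,"ty":-0.07,"tz":0.13,"wx":0,"wy":0,"wz":0}]'; python3 arc.py
```

```text
t: 18.2
tool_pos: [0.5077, -0.2197, 0.1462]
tcp_rot: [-2.446, -1.959, 0.013]
contact_force: [-1.9, -4.1, -9.0]
opening: 0.0184
lever deg 69.9 r 0.1224 out -0.1125
70.0 tcp [ 0.509 -0.22   0.144] need [ 0.035 -0.009 -0.072]
80.0 tcp [ 0.528 -0.224  0.149] need [ 0.692 -0.157  0.108]
90.0 tcp [ 0.549 -0.229  0.151] need [ 1.369 -0.309  0.169]
t 18.2 p [ 0.508 -0.22   0.146] open 0.0184 F [-1.887 -4.077 -8.997] qd 0.366
need t [ 1.369 -0.309  0.169] w [-0.017 -0.169 -0.022]
```

```bash
python3 -m crank '[{"tx":0.3,"ty":-0.06,"tz":0.0,"wx":-0.02,"wy":-0.12,"wz":-0.02},{"tx":0.3,"ty":-0.07,"tz":0.08,"wx":0,"wy":0,"wz":0},{"tx":0.3,"ty":-0.07,"tz":0.05,"wx":0,"wy":0,"wz":0},{"tx":0.15,"ty":-0.03,"tz":0.02,"wx":0,"wy":0,"wz":0},{"tx":0,"ty":0,"tz":0,"wx":0,"wy":0,"wz":0}]'; python3 arc.py
```

```text
t: 18.7
tool_pos: [0.5402, -0.2269, 0.1534]
tcp_rot: [-2.449, -1.961, 0.009]
contact_force: [-3.8, -2.2, -2.7]
opening: 0.0185
lever deg 85.9 r 0.1224 out -0.1124
90.0 tcp [ 0.549 -0.229  0.151] need [ 0.285 -0.069 -0.071]
t 18.7 p [ 0.54  -0.227  0.153] open 0.0185 F [-3.84  -2.219 -2.677] qd 0.007
need t [ 0.285 -0.069 -0.071] w [ 0.005 -0.101 -0.013]
```

```bash
python3 -m crank '[{"tx":0.29,"ty":-0.06,"tz":-0.03,"wx":0,"wy":-0.1,"wz":0},{"tx":0,"ty":0,"tz":0,"wx":0,"wy":0,"wz":0},{"tx":0,"ty":0,"tz":0,"wx":0,"wy":0,"wz":0}]'; python3 arc.py
python3 -c "
from h import *
for n in('scene','top','wrist'): snap(n,n+'13.png')
s=viewer.camera('scene');t=viewer.camera('top')
for q in('handle','well','holder'):
    for n,c in(('scene',s),('top',t)):
        print(q,n,[(x['position'],round(x['confidence'],2)) for x in tip_of(n,q)[:2]])
import cv2
cv2.imwrite('pics/s13z.png',cv2.resize(cv2.imread('pics/scene13.png')[160:310,190:350],None,fx=5,fy=4,interpolation=cv2.INTER_CUBIC))
"
```

```text
t: 19.0
tool_pos: [0.5487, -0.2287, 0.1538]
tcp_rot: [2.452, 1.963, -0.001]
contact_force: [-4.3, -2.6, -4.6]
opening: 0.0184
lever deg 89.9 r 0.1225 out -0.1123
90.0 tcp [ 0.549 -0.229  0.151] need [ 0.002 -0.009 -0.083]
t 19.0 p [ 0.549 -0.229  0.154] open 0.0184 F [-4.341 -2.575 -4.648] qd 0.002
need t [ 0.002 -0.009 -0.083] w [ 0.012  0.002 -0.014]
handle scene [([199.4, 236.3], 0.64)]
handle top []
well scene [([273.8, 251.2], 0.74)]
well top [([368.7, 225.2], 0.66)]
holder scene [([275.8, 263.0], 0.8)]
holder top [([370.0, 225.4], 0.95), ([228.3, 276.7], 0.21)]
```

View pics/s13z.png

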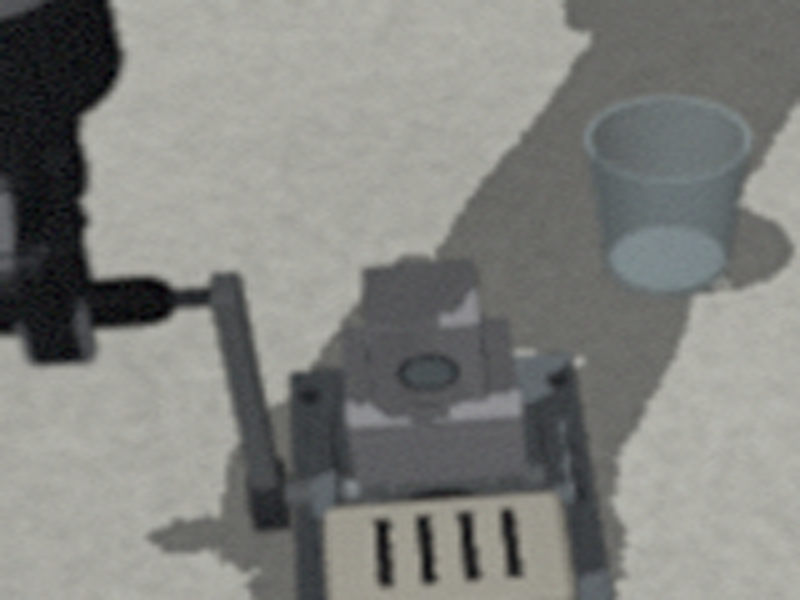

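View pics/wrist13.png

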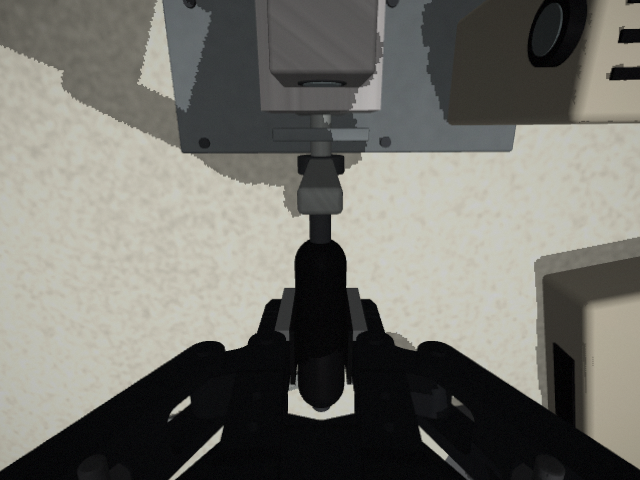

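```bash
python3 - <<'E'
from h import *
c=viewer.camera('wrist');a=np.radians(-12.7);X=np.array([np.cos(a),np.sin(a),0])
O=np.array([.5735,-.1192,0])
for n,p,z in(('hub',(321.5,163),.06),('block',(321,100),.12),('armtop',(320,185),.17),('handle',(320.5,260),.17),('handle end',(321,405),.17),('holdertop',(324,60),.165)):
    print(n,((onz(c,p,z)-O)@X).round(4))
t=ctrl.get_obs();print(t['t'],((t['tool_pos']-O)@X).round(4),t['contact_force'])
E
```

```text
hub 0.001
block 0.0005
armtop 0.0001
handle 0.0003
handle end 0.0006
holdertop 0.0014
19.6 0.0002 [-4.41800981 -2.03785712 -3.86960604]
```

View pics/top13.png

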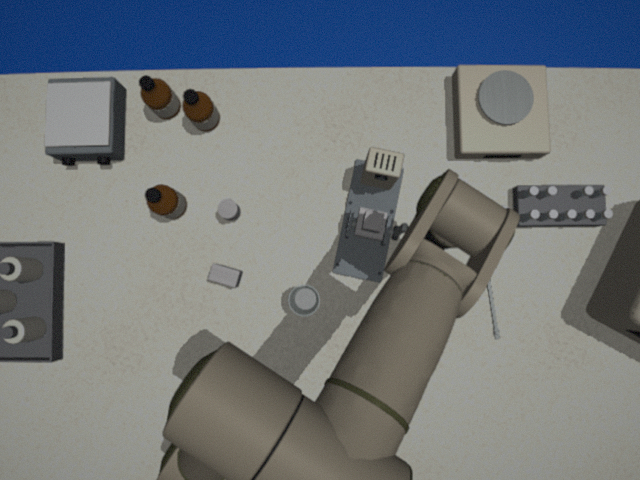

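The lever stands upright: hub, arm top and handle are within about 1 mm along the reader's x. The holder is seated in the raised stage, and the bystanders look unmoved from the first top picture. Handing in while still gripping.

```bash
python3 -c "
from h import *
print(ctrl.finish_job()); o=ctrl.get_obs(); print(o['t'],o['tool_pos'],o['opening'],o['contact_force'])"
```

```text
the job is handed in; nothing more can be done
None
the job is handed in; nothing more can be done
```

I plugged the holder into the well and let go of it while the lever was still at rest. Then I gripped the handle, swung the lever upright and handed the job in at about 19.6 s, still holding it.

**Insertion:** The holder met the rim at tool height 0.1084 m (0.1087 expected) with about 19 N downward. After release the pictures showed its shoulder on the rim.

**Lever:** The tool position gave a lever angle of 89.9° above level, so upright. In the wrist picture the hub, arm top and handle agreed to about 1 mm along the reader's x. The handle was gripped at 18.4 mm opening with a steady 6 N or so at the wrist.

**Stage:** I have no direct reading of the stage height. That it is at its highest follows from the lever being upright.

**Bystanders:** In the last top picture the others appeared where they started. The arm partly hid the spatula and fully hid the white jar, so I could not confirm those two. I judged this by eye and did not re-measure their positions.

**Disagreements:**
- The camera estimates of the well differed by up to about 7 mm, so I used the wrist camera's close-up view of the well against the holder.
- The tool sat about 2.5 mm above the ideal arc at the end.
- The top camera's detector did not report the handle at the end because the arm hid it.

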